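Space a picture frame off the fence and hold it pressed

ROBOT

A 7-joint arm with a two-finger parallel gripper is mounted at the origin on the work surface. World frame = base frame: x ahead of the robot, y to its left, z up, the work surface at z = 0. Lengths are in m, angles in rad, forces in N, time in s.
With the tool pointing down it reaches from about 0.425 to 0.925 m from the base axis. Payload 6.8 kg.
Tool frame: the origin (TCP) lies where the fingers leave the gripper's body, on its centre line; the fingertips stand 73 mm ahead of it and the grasp point (between the pads) lies 54 mm ahead of it; z points along the fingers, y is the line along which they close (so a half turn about z gives the same grasp; the last joint's range is limited). The gripper opens to 85 mm and grips with 20 to 120 N. Pads are 22 mm wide; open, the fingers measure 114 mm over their backs; the gripper's body (76 mm by 85 mm) begins 54 mm behind the grasp point. The pads swing forward as they close: fully open they stand 13 mm farther back than shut.
Start: joints at [-1.298, 0.477, 0.022, 1.555, -0.011, 1.109, -0.083], TCP at [0.251, 0.627, 0.304] pointing down, gripper open.
Joint ranges: [-2.96, 2.96], [-0.34, 2.1], [-1.41, 1.46], [0.24, 2.44], [-1.37, 4.51], [0.17, 1.92], [-2.96, 2.96]. Speed limits (rad/s): [2.39, 2.39, 3.14, 3.14, 3.14, 3.14, 3.14].

INTERFACE

Orientations are given as a rotation vector (axis times angle).
In Python, from bench import r, grab_frame, camera_info gives the robot as it stands.
- The arm moves only by the shell command python3 -m pendant 'ROWS' [OPENING] [FORCE]. ROWS is one flat JSON list of numbers that holds 1 to 5 rows one after another, with no inner brackets; each row has 6 numbers: dx, dy, dz in m, then a rotation vector rx, ry, rz in rad; each row is the pose to reach, as a shift and turn from the pose commanded when the command began, along the tool's axes at that moment; what a row does not reach only later rows make up. A row lasts 1/10 s, in which the tool goes at most 0.05 m and 0.15 rad, less where a joint would pass 70% of its speed; a pose out of reach is approached as far as the arm can. OPENING is the finger opening in m, set as the command begins (- or left out keeps the last). The fingers move at their own pace and stop on an object; FORCE is the grip in N (left out, the last holds). Time passes only in rows, so rows that do not move let the fingers close. It prints the time, the measured TCP pose, the force, the opening and the grip force at its end. Input that does not fit is refused with a message, and nothing moves.
- r.get_obs(): the state, without advancing time (a new reading comes with each control period).
- grab_frame(name): name is "scene" or "top"; returns (picture, depth): 420x560x3 uint8, blue, green, red; 420x560 float32, m along the optical axis (not along the pixel's ray), 0 where there is no reading.
- camera_info(name): a dict with "camera_matrix" (3x3 intrinsics, pixels), "R" (3x3) and "t" (3): a world point X has camera coordinates R X + t. Camera axes: x right, y down, z forward; pixel columns grow to the right and rows downward; lengths in m; the calibration is good to about 2 mm. A picture is of the moment at which its call begins. camera_info takes no time and is no camera call.
- r.hand_in(): hands the job in; it is judged then, once.
The state is a dict: "clock": time; "joints": joint angles; "qvel": joint speeds; "tau": joint torques, N m; "tcp_pos": TCP position; "orientation": TCP orientation; "contact_force": force on the tool from outside, world axes, zero at the start; "moment": the same for the moment, N m; "grip_width": finger opening in m; "gripper_force": force on a finger pad.
Only numpy, scipy, OpenCV 4.12 (cv2) and the standard library are available. Lean on these libraries where they do the work, as an engineer would, in place of code of your own. Each camera call takes 0.05 s, during which the arm holds its last target. There are 200 camera calls.

TASK

The framed drawing on the gluing jig needs the thin wooden spacer block behind it: stand the spacer upright on the jig board between the frame and the fence, in the one bay where the gap is wide enough to take it, and let go of it. Then push the frame from the robot's side towards the fence, firmly but gently, until the frame sits flush and square against the spacer and the spacer is tight against the fence, and finish while still holding it pressed there. Leave the thick offcut and everything else on the bench where it is.

Things in the scene. Friction and masses are not known exactly. Their poses are not given: they have to be found in the camera images.
- jig: fixed plywood gluing board, 210 (x) x 220 (y) x 12 mm. Origin: centre of its underside, on the table; x points away from the robot to the fence, z up. The fence is a bar over the full width of the far edge, x = +75 to +105 mm, top 38 mm above the table. The near part and sides of the board are open: nothing guides the frame sideways
- thin_pad: thinnest (4 mm) of three wood pads side by side on the fence's robot side (order varies, centres 58 mm apart, each 56 mm wide in y, 26 mm tall, level with the fence). The gap before it is the wide one: 18 to 28 mm from pad to frame. Origin: on the board (12 mm above the table), mid width, at the fence face; the pad reaches 4 mm from there to -x. Axes as the jig's
- thick_pad_a: one of two wooden pads 17 mm thick, otherwise as the thin pad; the gap in front is 5 to 15 mm at the start, too narrow for the spacer. Origin on the board at the fence face, mid width
- thick_pad_b: the other 17 mm pad, same as thick_pad_a
- frame: framed ink drawing lying face up, loose on the board: 180 (y) x 100 (x) x 25 mm tall, light wood, about 0.2 kg. Origin: centre of its underside; x points to the fence within about 1.5 degrees, z up. Near and far faces lie 50 mm to -x and +x. It turns when pushed out of line with what stops it: push its near face in line with the spacer, or up to 10 mm nearer its middle
- spacer: thin wood block standing upright on the table left or right of the jig: 16 mm thick (x), 40 mm wide (y), 70 mm tall, lowest 4 mm set in by 1 mm all round, about 35 g. Origin: centre of its underside, z up. Standing in the bay it rises 44 mm above fence and frame, so its upper part can be gripped over the 16 mm
- offcut: decoy, to stay where it is: the same kind of upright block but 32 mm thick (x), 40 mm wide, 70 mm tall, on the other side of the jig. Origin: centre of its underside
- tape_roll: bystander: clear tape roll lying flat, 76 mm across, 24 mm tall. Origin: centre of its underside
- ink_jar: bystander: glass jar with black lid, 48 mm across, 55 mm tall. Origin: centre of its underside
- small_frame: bystander: small framed drawing lying flat, 90 x 75 x 18 mm. Origin: centre of its underside
- eraser: bystander: white eraser in a card sleeve, 45 x 22 x 13 mm. Origin: centre of its underside
- pencil_cup: bystander: white cup of pencils, 76 mm across, 90 mm tall, pencils to 180 mm, beyond and right of the jig. Origin: centre of its underside
- flat_brush: bystander: brush lying beyond the jig. Origin: on the table under the brush
- screwdriver: bystander: screwdriver lying far to the left. Origin: on the table under it
There are look-alikes about, which are no part of the job. What is shaped like the spacer but turquoise is not meant.

How it is judged:
On the way:
1. the spacer stands on the board in the wide bay, let go (y of spacer in the frame of thin_pad between -0.014 and 0.014 m and z of spacer in the frame of thin_pad between -0.004 and 0.004 m and contact force between the fingers and spacer below 0.2 N and x of spacer in the frame of thin_pad between -0.026 and -0.009 m and angle between spacer's own z axis and vertical below 0.25 rad and linear speed of spacer below 0.02 m/s), for 0.2 s.
At the end, for the whole second after the job is handed in: Spacer upright, let go, on the board before the thin pad (14 mm of its middle), tight to it (3.5 mm) and square (0.06 rad); frame flat, square to the fence (0.04 rad), against the spacer; fingers press frame and frame presses spacer with over 2.5 N, spacer presses pad over 1.5 N; all still (y of spacer in the frame of thin_pad between -0.014 and 0.014 m and z of spacer in the frame of thin_pad between -0.004 and 0.004 m and contact force between the fingers and spacer below 0.2 N and x of spacer in the frame of thin_pad between -0.0155 and -0.0095 m and angle between spacer's own z axis and vertical below 0.06 rad and angle between frame's own z axis and vertical below 0.04 rad and z of frame in the frame of jig between 0.008 and 0.016 m and angle between the x axis of frame and the x axis of jig, either way round below 0.04 rad and angle between the x axis of spacer and the x axis of jig, either way round below 0.06 rad and x of frame in the frame of thin_pad between -0.0735 and -0.067 m and contact force between each of the fingers, spacer and frame above 2.5 N and contact force between spacer and thin_pad above 1.5 N and linear speed of each of frame, spacer below 0.01 m/s); the arm keeps its last pose, push and grip.
It fails at once if the frame is pushed harder than 45 N (contact force between the fingers and frame above 45 N).
It fails at once if the spacer is forced down on or against a thick pad with more than 25 N (contact force between spacer and thick_pad_a above 25 N or contact force between spacer and thick_pad_b above 25 N).
It fails at once if the offcut or another thing on the bench is moved more than 30 mm (distance of any of tape_roll, ink_jar, small_frame, eraser, pencil_cup, flat_brush, screwdriver, offcut from where it was at the start of the episode above 0.03 m).
It also fails if it takes over 48 s, if anything falls off the work surface, if the arm or the gripper's body presses on something with over 40 N, if the wrist force passes 120 N, or if a joint passes its speed limit or range.

## Working session

There is one attempt and no reset: what is moved stays moved. The work goes in short steps, Python scripts to look and compute and a shell command to move; the robot and the scene stay as the last step left them, time stands still between calls to the robot, and variables do not carry over. Pictures are saved under pics/ and viewed, at most 13 in all, crops included, and the job is handed in when it is done.

```bash
mkdir -p pics; ls
cat > h.py <<'E'
import numpy as np, cv2
from bench import r, grab_frame, camera_info
def pt(name,depth,u,v):
    c=camera_info(name);K=np.array(c["camera_matrix"]);R=np.array(c["R"]);t=np.array(c["t"])
    z=np.median(depth[v-1:v+2,u-1:u+2])
    return R.T@(z*np.linalg.inv(K)@[u,v,1]-t)
def ptz(name,u,v,Z):
    c=camera_info(name);K=np.array(c["camera_matrix"]);R=np.array(c["R"]);t=np.array(c["t"])
    d=R.T@np.linalg.inv(K)@[u,v,1];o=-R.T@t
    return o+d*(Z-o[2])/d[2]
E
python3 - <<'E'
from h import *
for n in("top","scene"):
    p,d=grab_frame(n);cv2.imwrite(f"pics/{n}0.png",p);np.save(f"{n}0.npy",d)
    c=camera_info(n);print(n,np.array(c["camera_matrix"]).round(1).tolist(),np.array(c["R"]).round(3).tolist(),np.array(c["t"]).round(3))
o=r.get_obs();print(o["clock"],o["tcp_pos"],o["orientation"],o["grip_width"])
E
```

```text
pics
top [[463.9, 0.0, 285.9], [0.0, 463.9, 205.9], [0.0, 0.0, 1.0]] [[0.019, -1.0, -0.023], [-0.986, -0.015, -0.168], [0.167, 0.026, -0.986]] [0.085 0.561 1.035]
scene [[410.7, 0.0, 277.8], [0.0, 410.7, 211.8], [0.0, 0.0, 1.0]] [[-0.374, 0.927, 0.009], [0.736, 0.303, -0.605], [-0.564, -0.219, -0.796]] [ 0.14  -0.405  1.373]
0.1 [0.25073028 0.62624575 0.30301686] [-5.94472145e-01 -3.08464610e+00  2.62777179e-03] 0.0853228557560262
```

View pics/top0.png

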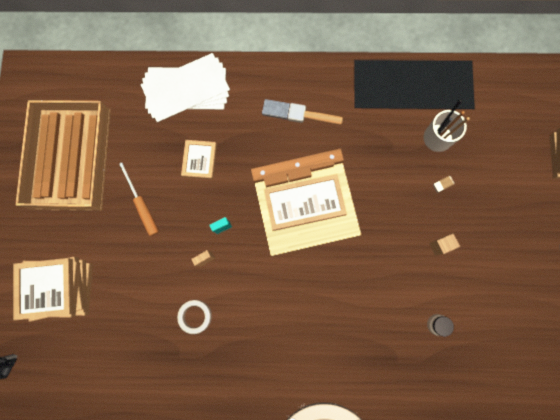

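View pics/scene0.png

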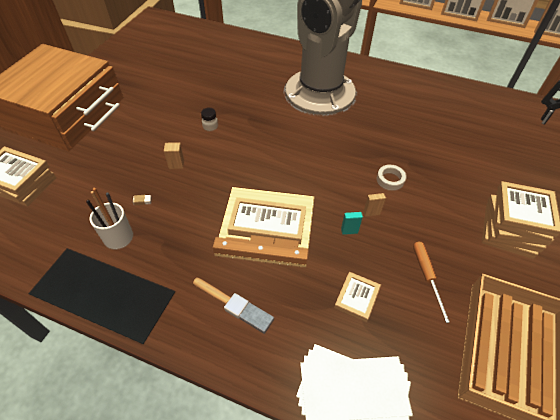

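The top picture shows the jig at about (305,205), the spacer at (202,258), the turquoise look-alike at (220,225) and the offcut at (449,244). I'll enlarge these.

Run:
```python
import cv2
p=cv2.imread("pics/top0.png")
cv2.imwrite("pics/c1.png",cv2.resize(p[145:260,245:365],None,fx=5,fy=5,interpolation=cv2.INTER_CUBIC))
cv2.imwrite("pics/c2.png",cv2.resize(p[210:280,180:250],None,fx=8,fy=8,interpolation=cv2.INTER_CUBIC))
```

```text
(no output)
```

View pics/c1.png

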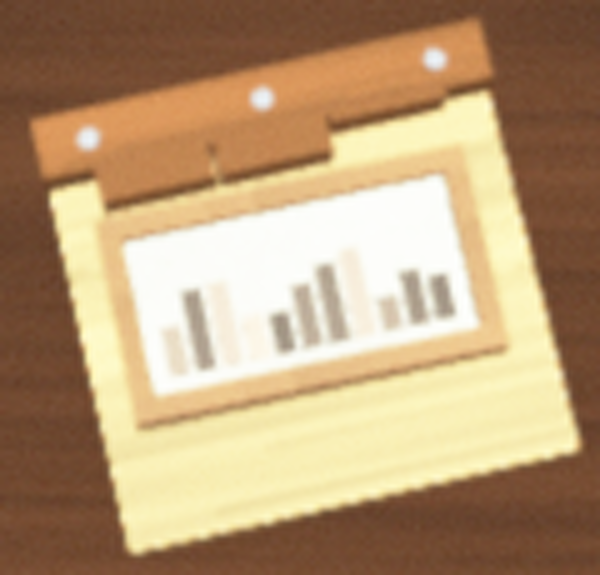

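View pics/c2.png

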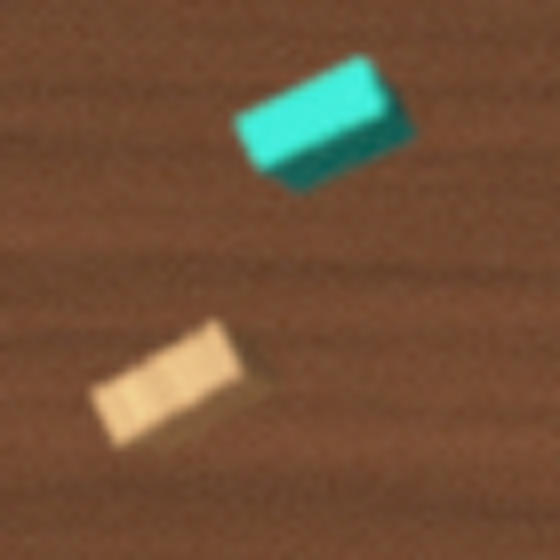

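The crops show the thin pad as the right-hand one, with its near edge from (330,128) to (443,105) in crop c1. The spacer's top corners are at (92,392), (215,320), (245,372) and (118,447) in c2.

Run:
```python
from h import *
def P(off,s,U,V,Z): return ptz("top",(U+.5)/s-.5+off[0],(V+.5)/s-.5+off[1],Z)[:2]
A=lambda U,V,Z:P((245,145),5,U,V,Z); B=lambda U,V,Z:P((180,210),8,U,V,Z)
def ang(a,b): d=b-a; return np.degrees(np.arctan2(d[1],d[0])),np.linalg.norm(d)*1000
F=[A(*x,.038) for x in((33,120),(478,18),(493,75),(44,180))]
print("fence",np.round(F,4).tolist(),ang(F[1],F[0]),ang(F[2],F[3]))
bd=[A(*x,.012) for x in((132,553),(580,450))];print("board near",np.round(bd,4).tolist(),ang(bd[1],bd[0]))
print("board side",ang(bd[1],F[1]),ang(bd[0],F[0]))
T=[A(*x,.038) for x in((330,128),(443,105))];print("thin",np.round(T,4).tolist(),ang(T[1],T[0]))
M=[A(*x,.038) for x in((107,210),(332,158))];print("thick",np.round(M,4).tolist(),ang(M[1],M[0]))
G=[A(*x,.037) for x in((140,428),(507,348),(463,147),(98,222))];print("frame",np.round(G,4).tolist(),ang(G[1],G[0]),ang(G[2],G[3]),ang(G[1],G[2]),ang(G[0],G[3]),np.mean(G,0))
S=[B(*x,.07) for x in((92,392),(215,320),(245,372),(118,447))];print("spacer",np.round(S,4).tolist(),ang(S[1],S[0]),ang(S[2],S[3]),ang(S[2],S[1]),ang(S[3],S[0]),np.mean(S,0))
d=np.load("top0.npy")
print(pt("top",d,201,257),pt("top",d,300,232),pt("top",d,305,200),pt("top",d,310,162))
# refine by masks
p=cv2.imread("pics/top0.png")
o=r.get_obs();from scipy.spatial.transform import Rotation as R
print(R.from_rotvec(o["orientation"]).as_matrix().round(3))
```

```text
fence [[0.651, 0.18], [0.7043, -0.0325], [0.6761, -0.0397], [0.6217, 0.1738]] (np.float64(104.06300645171254), np.float64(219.0832109687385)) (np.float64(104.29797858184483), np.float64(220.29730099004576))
board near [[0.447, 0.1289], [0.4996, -0.0833]] (np.float64(103.92917390426514), np.float64(218.6367518550796))
board side (np.float64(13.928655317750797), np.float64(210.8405006530976)) (np.float64(14.050111251090929), np.float64(210.32923100912095))
thin [[0.649, 0.0379], [0.661, -0.0159]] (np.float64(102.59366501069604), np.float64(55.086477697779564))
thick [[0.6075, 0.1434], [0.6343, 0.0368]] (np.float64(104.12737839948078), np.float64(109.87118557276816))
frame [[0.5038, 0.1252], [0.5443, -0.0461], [0.6408, -0.0255], [0.6018, 0.1476]] (np.float64(103.31935595629531), np.float64(176.0796441471101)) (np.float64(102.68962218840953), np.float64(177.36241287542654)) (np.float64(12.084329134902893), np.float64(98.661154782496)) (np.float64(12.832664492553244), np.float64(100.59120241382604)) [0.57268757 0.05028685]
spacer [[0.4326, 0.3058], [0.4535, 0.272], [0.439, 0.2628], [0.4174, 0.2977]] (np.float64(121.65141037224942), np.float64(39.73206449079398)) (np.float64(121.8152685840526), np.float64(41.006076195683654)) (np.float64(32.42050325817387), np.float64(17.13976131878873)) (np.float64(28.189820162828685), np.float64(17.287029085017494)) [0.43563695 0.28457119]
[0.43647047 0.28322147 0.07135246] [0.50322022 0.06094642 0.01381181] [0.57809311 0.05023084 0.02958318] [0.66878863 0.03958089 0.03931371]
[[-0.928  0.372 -0.   ]
 [ 0.372  0.928 -0.002]
 [-0.    -0.002 -1.   ]]
```

```bash
cat > go.py <<'E'
# print shift in tool axes (and yaw turn) from the measured pose to a goal: x y z yaw_of_tool_y(deg)
import sys; from h import *
from scipy.spatial.transform import Rotation as R
o=r.get_obs();g=np.array(list(map(float,sys.argv[1:5])))
M=R.from_rotvec(o["orientation"]).as_matrix()
y=np.degrees(np.arctan2(M[1,1],M[0,1])); dy=(g[3]-y+90)%180-90
print("t",round(o["clock"],2),"tcp",o["tcp_pos"].round(4),"yaw",y.round(2),"d",(M.T@(g[:3]-o["tcp_pos"])).round(4),"rz",np.radians(-dy).round(4),"tilt",np.degrees(np.arccos(-M[2,2])).round(2),"zaxis",M[:,2].round(4),"F",np.round(o["contact_force"],2),"w",round(o["grip_width"],4),np.round(o["gripper_force"],1))
E
python3 -m pendant '[-0.037,-0.031,0,0,0,0.13,-0.074,-0.062,0,0,0,0.26,-0.111,-0.093,0,0,0,0.39,-0.148,-0.124,0,0,0,0.52,-0.185,-0.155,0,0,0,0.637]' 0.05 40; python3 go.py .4358 .2845 .163 31.7
```

```text
clock: 0.6
tcp_pos: [0.3655, 0.412, 0.3037]
orientation: [-1.538, -2.739, 0.001]
contact_force: [0.6, -0.3, -0.1]
grip_width: 0.05
gripper_force: 0.0
t 0.6 tcp [0.3655 0.412  0.3037] yaw 31.39 d [-0.1454 -0.0064  0.1407] rz -0.0054 tilt 0.02 zaxis [-3.e-04 -3.e-04 -1.e+00] F [ 0.58 -0.25 -0.07] w 0.05 0.0
```

```bash
python3 -m pendant '[-0.035,-0.002,0.034,0,0,0,-0.07,-0.004,0.068,0,0,-0.005,-0.105,-0.006,0.102,0,0,-0.005,-0.145,-0.006,0.13,0,0,-0.005,-0.145,-0.006,0.13,0,0,-0.005]'; python3 -m pendant '[0,0,0,0,0,0,0,0,0,0,0,0]'; python3 go.py .4358 .2845 .115 31.7
python3 - <<'E'
from h import *
p,d=grab_frame("scene");cv2.imwrite("pics/s1.png",cv2.resize(p[130:260,310:450],None,fx=4,fy=4,interpolation=cv2.INTER_CUBIC))
E
```

```text
clock: 1.1
tcp_pos: [0.4369, 0.2802, 0.1704]
orientation: [-1.535, -2.741, 0.014]
contact_force: [-1.3, -0.4, -0.1]
grip_width: 0.0502
gripper_force: 0.0
clock: 1.3
tcp_pos: [0.4359, 0.2888, 0.1744]
orientation: [-1.522, -2.748, -0.002]
contact_force: [0.3, 1.1, -0.3]
grip_width: 0.0501
gripper_force: 0.0
t 1.3 tcp [0.4359 0.2888 0.1744] yaw 32.05 d [-0.0037 -0.0024  0.0594] rz 0.0061 tilt 0.08 zaxis [ 5.0e-04  1.2e-03 -1.0e+00] F [ 0.33  1.08 -0.26] w 0.0501 0.0
```

View pics/s1.png

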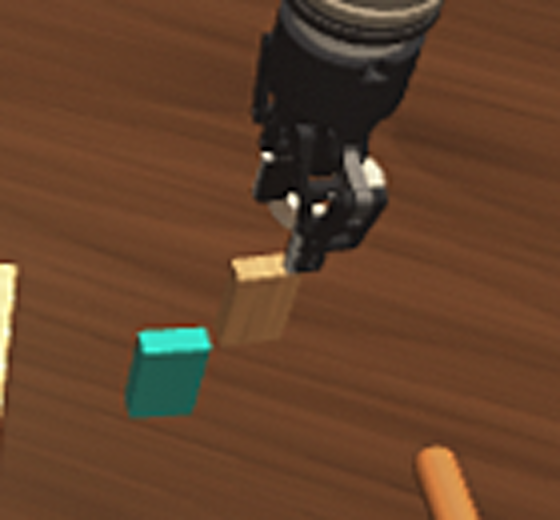

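The gripper stands over the wooden spacer, whose top is at (262,265) in the crop. It is still settling, so I'll let it settle and then descend.

```bash
python3 -m pendant '[0,0,0,0,0,0,0,0,0,0,0,0,0,0,0,0,0,0]' >/dev/null; python3 go.py .4358 .2845 .115 31.7
```

```text
t 1.65 tcp [0.4358 0.2881 0.1743] yaw 32.04 d [-0.0031 -0.002   0.0592] rz 0.0059 tilt 0.04 zaxis [ 4.e-04  6.e-04 -1.e+00] F [-0.49 -0.76  0.87] w 0.0498 0.0
```

```bash
python3 -m pendant '[-0.003,-0.002,0.02,0,0,0.006,-0.003,-0.002,0.04,0,0,0.006,-0.003,-0.002,0.059,0,0,0.006,-0.003,-0.002,0.059,0,0,0.006,-0.003,-0.002,0.059,0,0,0.006]' >/dev/null; python3 -m pendant '[0,0,0,0,0,0,0,0,0,0,0,0]'>/dev/null;python3 go.py .4358 .2845 .115 31.7;  python3 -m pendant '[0,0,0,0,0,0,0,0,0,0,0,0,0,0,0,0,0,0,0,0,0,0,0,0,0,0,0,0,0,0]' 0 40; python3 go.py .4358 .2845 .115 31.7
```

```text
t 2.35 tcp [0.4364 0.2843 0.1159] yaw 31.63 d [ 0.0005 -0.0004  0.0009] rz -0.0013 tilt 0.1 zaxis [ 0.0014  0.0012 -1.    ] F [ 0.18  0.07 -0.01] w 0.0502 0.0
clock: 2.85
tcp_pos: [0.4362, 0.284, 0.1153]
orientation: [1.532, 2.743, 0.001]
contact_force: [-0.9, -0.2, 6.0]
grip_width: 0.0153
gripper_force: 40.3
t 2.85 tcp [0.4362 0.284  0.1153] yaw 31.62 d [ 0.0006 -0.0001  0.0003] rz -0.0013 tilt 0.04 zaxis [ 4.e-04  5.e-04 -1.e+00] F [-0.91 -0.24  5.97] w 0.0153 40.3
```

```bash
python3 -m pendant '[0,0,-0.03,0,0,0,0,0,-0.06,0,0,0,0,0,-0.09,0,0,0,0,0,-0.1,0,0,0,0,0,-0.1,0,0,0]'; python3 go.py .647 .0066 .215 14.06
```

```text
clock: 3.35
tcp_pos: [0.4364, 0.2843, 0.216]
orientation: [1.532, 2.742, 0.004]
contact_force: [-0.1, -0.6, -0.8]
grip_width: 0.0153
gripper_force: 39.5
t 3.35 tcp [0.4364 0.2843 0.216 ] yaw 31.63 d [-0.3469  0.0337  0.0008] rz 0.3066 tilt 0.16 zaxis [ 0.0019  0.002  -1.    ] F [-0.08 -0.55 -0.77] w 0.0153 39.5
```

```bash
python3 -m pendant '[-0.03,0.003,0,0,0,0.03,-0.07,0.007,0,0,0,0.07,-0.11,0.011,0,0,0,0.11,-0.15,0.015,0,0,0,0.15,-0.19,0.019,0,0,0,0.19]'; python3 go.py .647 .0066 .215 14.06
```

```text
clock: 3.85
tcp_pos: [0.5516, 0.1305, 0.2129]
orientation: [-1.786, -2.583, 0.004]
contact_force: [1.2, 0.7, -0.6]
grip_width: 0.0153
gripper_force: 39.6
t 3.85 tcp [0.5516 0.1305 0.2129] yaw 20.67 d [-0.1496  0.0455 -0.0022] rz 0.1153 tilt 0.17 zaxis [-0.0028 -0.0011 -1.    ] F [ 1.25  0.74 -0.62] w 0.0153 39.6
```

```bash
python3 -m pendant '[-0.038,0.011,0,0,0,0.03,-0.076,0.023,0,0,0,0.06,-0.114,0.034,0,0,0,0.09,-0.14,0.043,0,0,0,0.115,-0.15,0.045,0,0,0,0.115]'>/dev/null;python3 -m pendant '[0,0,0,0,0,0,0,0,0,0,0,0,0,0,0,0,0,0,0,0,0,0,0,0]' >/dev/null; python3 go.py .647 .0066 .215 14.06
python3 - <<'E'
from h import *
p,d=grab_frame("top");cv2.imwrite("pics/c3.png",cv2.resize(p[130:260,245:385],None,fx=5,fy=5,interpolation=cv2.INTER_CUBIC))
p,d=grab_frame("scene");cv2.imwrite("pics/s2.png",cv2.resize(p[150:280,190:330],None,fx=5,fy=4.5,interpolation=cv2.INTER_CUBIC))
E
```

```text
t 4.75 tcp [0.6464 0.0094 0.2148] yaw 14.29 d [-0.0029 -0.0001 -0.0002] rz 0.004 tilt 0.06 zaxis [-5.e-04  8.e-04 -1.e+00] F [-0.2   0.18  0.32] w 0.0152 39.6
```

```bash
python3 -m pendant '[-0.003,0,0.015,0,0,0.004,-0.003,0,0.035,0,0,0.004,-0.003,0,0.05,0,0,0.004,-0.003,0,0.053,0,0,0.004,-0.003,0,0.053,0,0,0.004]'>/dev/null;python3 -m pendant '[0,0,0,0,0,0,0,0,0,0,0,0]' >/dev/null; python3 go.py .647 .0066 .127 14.06
python3 - <<'E'
from h import *
p,d=grab_frame("scene");cv2.imwrite("pics/s2.png",cv2.resize(p[170:270,200:330],None,fx=6,fy=6,interpolation=cv2.INTER_CUBIC))
E
```

```text
t 5.55 tcp [0.6483 0.0047 0.1627] yaw 13.91 d [ 0.0021 -0.0008  0.0357] rz -0.0025 tilt 0.09 zaxis [ 1.5e-03  1.0e-04 -1.0e+00] F [-0.05  0.81 -0.56] w 0.0153 39.6
```

View pics/s2.png

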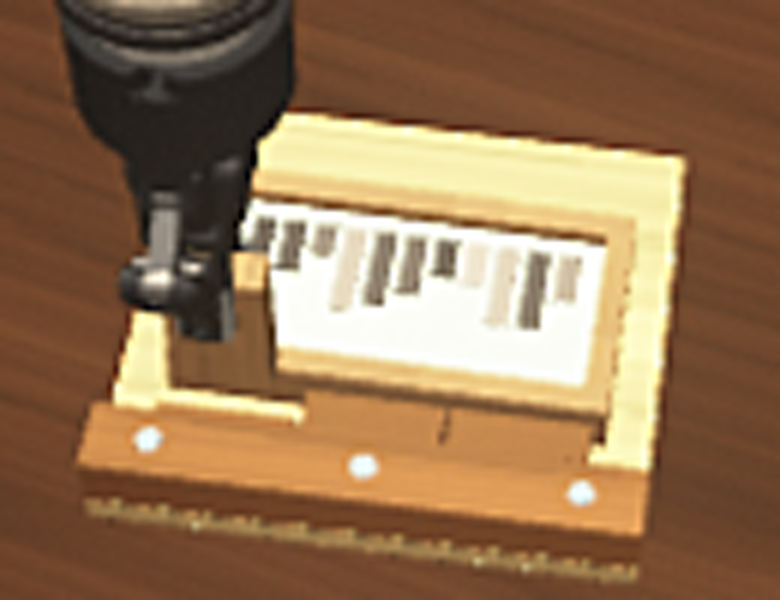

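The scene crop shows the spacer over the wide bay, its lower far edge from (172,387) to (272,398). The board strip and the thin pad's top edge, about (158,402) to (300,420), lie beyond it. I'll cross-check in jig coordinates.

Run:
```python
from h import *
a=np.radians(14.06);ex=np.array([np.cos(a),np.sin(a)]);ey=np.array([-ex[1],ex[0]]);J=np.array([.576,.0486])
def S(U,V,Z):
    q=ptz("scene",(U+.5)/6-.5+200,(V+.5)/6-.5+170,Z)[:2]-J; return (1000*np.array([q@ex,q@ey])).round(1)
for n,x in dict(sp1=(172,387,.047),sp2=(272,398,.047),pad1=(158,402,.038),pad2=(300,420,.038),fr1=(280,372,.037),fr2=(608,408,.037),frR=(608,388,.037),fenceR=(80,466,.038),fenceL=(645,533,.038),nearL=(688,160,.012)).items(): print(n,S(*x))
q=r.get_obs()["tcp_pos"][:2]-J;print(q@ex,q@ey)
```

```text
sp1 [ 70.5 -77. ]
sp2 [ 69.9 -37.4]
pad1 [ 72.4 -83. ]
pad2 [ 72.7 -26.2]
fr1 [ 50.7 -38.3]
fr2 [49.1 92.8]
frR [39.6 91.8]
fenceR [ 105.8 -106.5]
fenceL [104.4 112.6]
nearL [-102.6  113.6]
0.05937408239825294 -0.0600678023547656
```

```bash
python3 go.py .6466 .0070 .128 14.06; python3 -m pendant '[0.002,-0.001,0,0,0,0,0.002,-0.001,0.005,0,0,0,0.002,-0.001,0.01,0,0,0,0.002,-0.001,0.015,0,0,0,0.002,-0.001,0.02,0,0,0]';python3 go.py .6466 .0070 .128 14.06
```

```text
t 5.6 tcp [0.6482 0.0048 0.1627] yaw 13.92 d [ 0.0026 -0.0011  0.0347] rz -0.0024 tilt 0.08 zaxis [ 1.4e-03  2.0e-04 -1.0e+00] F [-0.13  0.87  0.05] w 0.0152 39.6
clock: 6.1
tcp_pos: [0.6461, 0.0065, 0.1412]
orientation: [-1.936, -2.474, 0.001]
contact_force: [-0.0, -0.8, -0.1]
grip_width: 0.0154
gripper_force: 39.6
t 6.1 tcp [0.6461 0.0065 0.1412] yaw 13.92 d [0.0004 0.0006 0.0132] rz -0.0024 tilt 0.03 zaxis [-5.e-04 -1.e-04 -1.e+00] F [-0.05 -0.76 -0.08] w 0.0154 39.6
```

```bash
python3 -m pendant '[0,0,0.003,0,0,0,0,0,0.006,0,0,0,0,0,0.009,0,0,0,0,0,0.011,0,0,0,0,0,0.012,0,0,0]';python3 -m pendant '[0,0,0.0005,0,0,0,0,0,0.001,0,0,0,0,0,0.001,0,0,0]'; python3 go.py .6466 .0070 .127 14.06
```

```text
clock: 6.6
tcp_pos: [0.6462, 0.0065, 0.1297]
orientation: [-1.936, -2.474, 0.0]
contact_force: [0.0, 0.8, -1.2]
grip_width: 0.0156
gripper_force: 39.6
clock: 6.9
tcp_pos: [0.6463, 0.0065, 0.1289]
orientation: [1.936, 2.474, 0.0]
contact_force: [-0.2, -0.3, -0.4]
grip_width: 0.0152
gripper_force: 39.6
t 6.9 tcp [0.6463 0.0065 0.1289] yaw 13.92 d [0.0004 0.0004 0.0019] rz -0.0024 tilt 0.01 zaxis [ 1.e-04  1.e-04 -1.e+00] F [-0.22 -0.32 -0.42] w 0.0152 39.6
```

```bash
python3 -m pendant '[0,0,0.001,0,0,0,0,0,0.001,0,0,0,0,0,0.002,0,0,0,0,0,0.002,0,0,0]';python3 -m pendant '[0,0,0.0005,0,0,0,0,0,0.001,0,0,0,0,0,0.001,0,0,0]'; python3 go.py .6466 .0070 .127 14.06
```

```text
clock: 7.3
tcp_pos: [0.6464, 0.0065, 0.1274]
orientation: [-1.936, -2.474, -0.0]
contact_force: [-0.9, 0.3, 5.0]
grip_width: 0.0155
gripper_force: 40.2
clock: 7.6
tcp_pos: [0.6464, 0.0064, 0.1274]
orientation: [-1.936, -2.474, -0.001]
contact_force: [-4.7, 0.5, 12.2]
grip_width: 0.0155
gripper_force: 41.4
t 7.6 tcp [0.6464 0.0064 0.1274] yaw 13.91 d [0.0005 0.0003 0.0004] rz -0.0026 tilt 0.04 zaxis [ 4.e-04  6.e-04 -1.e+00] F [-4.68  0.49 12.18] w 0.0155 41.4
```

```bash
python3 -m pendant '[0,0,-0.0005,0,0,0,0,0,-0.001,0,0,0]' ; python3 -m pendant '[0,0,0,0,0,0,0,0,0,0,0,0,0,0,0,0,0,0,0,0,0,0,0,0]' 0.05;python3 -m pendant '[0,0,0,0,0,0,0,0,-0.02,0,0,0,0,0,-0.05,0,0,0,0,0,-0.09,0,0,0,0,0,-0.11,0,0,0]'; python3 go.py .6466 .0070 .127 14.06
```

```text
clock: 7.8
tcp_pos: [0.6463, 0.0065, 0.1274]
orientation: [1.936, 2.474, 0.001]
contact_force: [-0.8, -0.2, 1.2]
grip_width: 0.0152
gripper_force: 40.0
clock: 8.2
tcp_pos: [0.6462, 0.0065, 0.1267]
orientation: [-1.936, -2.474, 0.0]
contact_force: [-0.8, -0.2, 1.0]
grip_width: 0.0499
gripper_force: 0.0
clock: 8.7
tcp_pos: [0.6474, 0.0061, 0.2402]
orientation: [1.935, 2.471, 0.004]
contact_force: [1.3, -0.8, -0.1]
grip_width: 0.0506
gripper_force: 0.0
t 8.7 tcp [0.6474 0.0061 0.2402] yaw 13.9 d [ 0.0011 -0.001   0.1132] rz -0.0029 tilt 0.23 zaxis [ 4.e-03  2.e-04 -1.e+00] F [ 1.35 -0.76 -0.06] w 0.0506 0.0
```

```bash
python3 -m pendant '[0,-0.035,0,0,0,0,0,-0.075,0,0,0,0,0,-0.115,0,0,0,0,0,-0.145,0,0,0,0,0,-0.154,0,0,0,0]' 0 40 >/dev/null; python3 -m pendant '[0,0,0,0,0,0,0,0,0,0,0,0,0,0,0,0,0,0]' ; python3 go.py .4964 -.0249 .091 14.06
python3 - <<'E'
from h import *
p,d=grab_frame("top");np.save("top4.npy",d);cv2.imwrite("pics/t4.png",p);cv2.imwrite("pics/c4.png",cv2.resize(p[145:260,245:365],None,fx=5,fy=5,interpolation=cv2.INTER_CUBIC))
p,d=grab_frame("scene");cv2.imwrite("pics/s4.png",cv2.resize(p[170:270,200:330],None,fx=6,fy=6,interpolation=cv2.INTER_CUBIC))
E
```

```text
clock: 9.5
tcp_pos: [0.4982, -0.0301, 0.2371]
orientation: [1.934, 2.474, 0.001]
contact_force: [0.5, -0.1, 0.4]
grip_width: 0.0002
gripper_force: 0.0
t 9.5 tcp [ 0.4982 -0.0301  0.2371] yaw 13.97 d [ 0.0055 -0.0007  0.1461] rz -0.0015 tilt 0.07 zaxis [ 1.3e-03 -2.0e-04 -1.0e+00] F [ 0.49 -0.06  0.36] w 0.0002 0.0
```

View pics/s4.png

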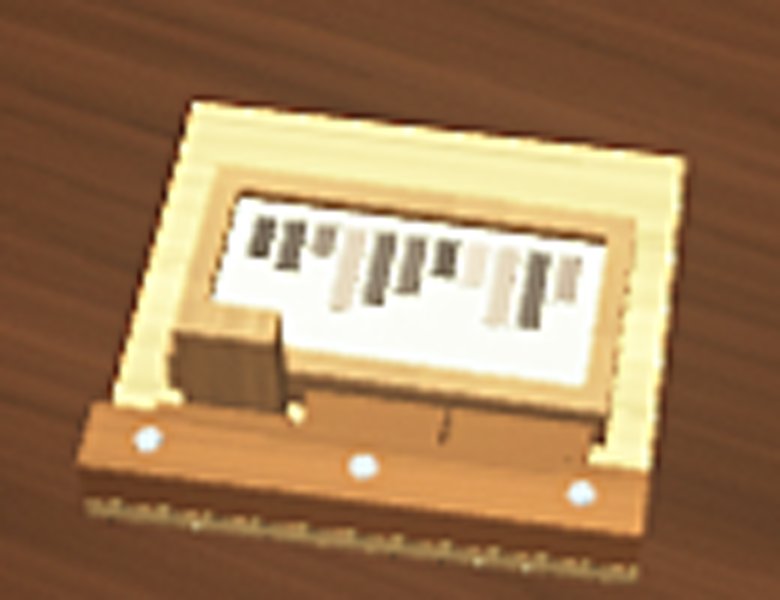

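The spacer stands upright in the wide bay, its top around (225,330), clear of the middle pad. Next I'll lower the closed fingers on the near side.

```bash
python3 -m pendant '[0.0055,0,0.03,0,0,0,0.0055,0,0.07,0,0,0,0.0055,0,0.11,0,0,0,0.0055,0,0.135,0,0,0,0.0055,0,0.144,0,0,0]' >/dev/null; python3 -m pendant '[0,0,0,0,0,0,0,0,0,0,0,0,0,0,0,0,0,0]' ; python3 go.py .5241 -.0180 .091 14.06
```

```text
clock: 10.4
tcp_pos: [0.4965, -0.0252, 0.0942]
orientation: [1.935, 2.473, 0.003]
contact_force: [0.8, 0.0, -0.0]
grip_width: -0.0
gripper_force: 0.0
t 10.4 tcp [ 0.4965 -0.0252  0.0942] yaw 13.92 d [0.0004 0.0285 0.0033] rz -0.0025 tilt 0.15 zaxis [ 2.6e-03  3.0e-04 -1.0e+00] F [ 0.79  0.03 -0.  ] w -0.0 0.0
```

```bash
python3 -m pendant '[0,0.005,0.002,0,0,0,0,0.01,0.002,0,0,0,0,0.015,0.002,0,0,0,0,0.018,0.002,0,0,0,0,0.02,0.002,0,0,0]' ; python3 -m pendant '[0,0.001,0,0,0,0,0,0.002,0,0,0,0,0,0.003,0,0,0,0,0,0.004,0,0,0,0,0,0.005,0,0,0,0]' ; python3 go.py .5317 -.0163 .091 14.06
```

```text
clock: 10.9
tcp_pos: [0.5153, -0.0202, 0.091]
orientation: [1.935, 2.474, 0.0]
contact_force: [0.1, 1.1, -0.5]
grip_width: 0.0
gripper_force: 0.0
clock: 11.4
tcp_pos: [0.5197, -0.0192, 0.0909]
orientation: [-1.936, -2.474, 0.0]
contact_force: [0.8, 0.1, -0.1]
grip_width: -0.0
gripper_force: 0.0
t 11.4 tcp [ 0.5197 -0.0192  0.0909] yaw 13.92 d [-0.      0.0123 -0.0001] rz -0.0025 tilt 0.0 zaxis [-0.  0. -1.] F [ 0.83  0.09 -0.13] w -0.0 0.0
```

```bash
python3 -m pendant '[0,0.001,0,0,0,0,0,0.002,0,0,0,0,0,0.003,0,0,0,0,0,0.004,0,0,0,0,0,0.005,0,0,0,0]' ; python3 -m pendant '[0,0.001,0,0,0,0,0,0.002,0,0,0,0,0,0.003,0,0,0,0,0,0.003,0,0,0,0]'; python3 go.py .5317 -.0163 .091 14.06
```

```text
clock: 11.9
tcp_pos: [0.5245, -0.018, 0.0909]
orientation: [-1.936, -2.474, 0.0]
contact_force: [-0.4, -0.4, -0.2]
grip_width: -0.0001
gripper_force: 0.5
clock: 12.3
tcp_pos: [0.5276, -0.0173, 0.0909]
orientation: [1.936, 2.474, -0.0]
contact_force: [-0.9, -0.7, 0.3]
grip_width: -0.0005
gripper_force: 0.2
t 12.3 tcp [ 0.5276 -0.0173  0.0909] yaw 13.92 d [-0.      0.0043 -0.0001] rz -0.0024 tilt 0.0 zaxis [-0.e+00 -1.e-04 -1.e+00] F [-0.95 -0.7   0.34] w -0.0005 0.2
```

```bash
for i in 1; do python3 -m pendant '[0,0.001,0,0,0,0,0,0.002,0,0,0,0,0,0.002,0,0,0,0]' ; python3 -m pendant '[0,0.001,0,0,0,0,0,0.002,0,0,0,0,0,0.002,0,0,0,0]'; python3 -m pendant '[0,0.001,0,0,0,0,0,0.001,0,0,0,0]';done; python3 go.py .5317 -.0163 .091 14.06
```

```text
clock: 12.6
tcp_pos: [0.5296, -0.0167, 0.0909]
orientation: [1.936, 2.474, 0.0]
contact_force: [-0.6, 0.7, -0.2]
grip_width: -0.0003
gripper_force: 0.2
clock: 12.9
tcp_pos: [0.5304, -0.0165, 0.0907]
orientation: [-1.935, -2.473, 0.002]
contact_force: [-4.8, -0.5, 2.6]
grip_width: 0.0002
gripper_force: 2.5
clock: 13.1
tcp_pos: [0.5306, -0.0165, 0.0905]
orientation: [-1.935, -2.472, 0.004]
contact_force: [-6.7, -1.6, 3.9]
grip_width: 0.0001
gripper_force: 3.6
t 13.1 tcp [ 0.5306 -0.0165  0.0905] yaw 13.9 d [-0.0001  0.0011 -0.0005] rz -0.0029 tilt 0.21 zaxis [-3.7e-03 -1.0e-04 -1.0e+00] F [-6.71 -1.61  3.9 ] w 0.0001 3.6
```

```bash
python3 -m pendant '[0,0.001,0,0,0,0,0,0.002,0,0,0,0,0,0.002,0,0,0,0]';  python3 -m pendant '[0,0.001,0,0,0,0,0,0.001,0,0,0,0,0,0.001,0,0,0,0,0,0.001,0,0,0,0,0,0.001,0,0,0,0]'; python3 go.py .5317 -.0163 .091 14.06
python3 - <<'E'
from h import *
p,d=grab_frame("scene");cv2.imwrite("pics/s5.png",cv2.resize(p[170:270,200:330],None,fx=6,fy=6,interpolation=cv2.INTER_CUBIC))
p,d=grab_frame("top");cv2.imwrite("pics/t5.png",cv2.resize(p[145:260,245:365],None,fx=5,fy=5,interpolation=cv2.INTER_CUBIC))
E
```

```text
clock: 13.4
tcp_pos: [0.5309, -0.0165, 0.0902]
orientation: [-1.934, -2.469, 0.007]
contact_force: [-10.5, -3.1, 7.6]
grip_width: 0.0003
gripper_force: 5.7
clock: 13.9
tcp_pos: [0.5311, -0.0164, 0.0901]
orientation: [-1.933, -2.468, 0.009]
contact_force: [-12.5, -3.6, 9.8]
grip_width: -0.0001
gripper_force: 6.8
t 13.9 tcp [ 0.5311 -0.0164  0.0901] yaw 13.86 d [-0.      0.0006 -0.0009] rz -0.0035 tilt 0.5 zaxis [-8.8e-03 -3.0e-04 -1.0e+00] F [-12.48  -3.56   9.85] w -0.0001 6.8
```

View pics/s5.png

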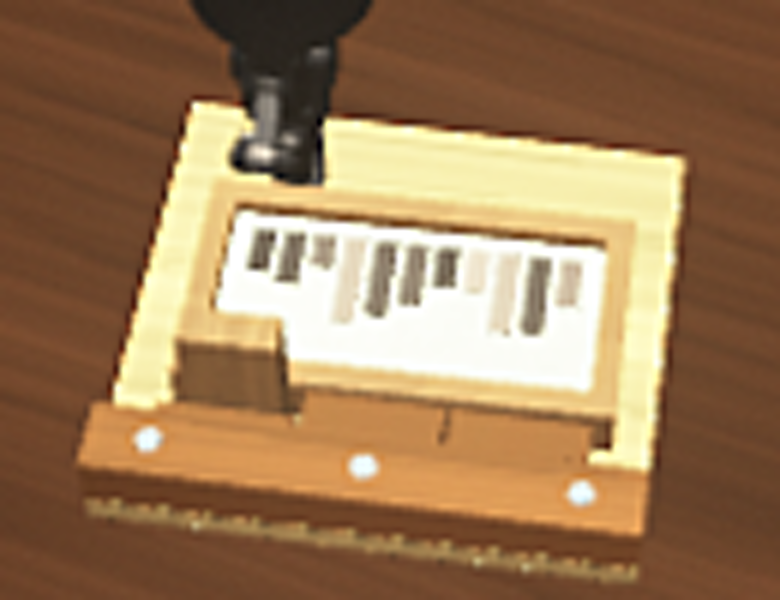

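View pics/t5.png

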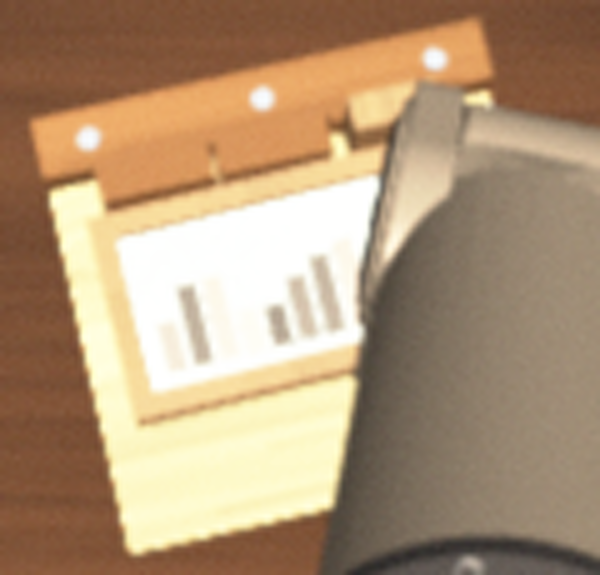

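Both pictures show the spacer between the pad and the frame. The frame's left end may lag slightly, so I'll measure its squareness using the edges of the white drawing against the fence and board.

```bash
cat > sq.py <<'E'
from h import *
from scipy.stats import theilslopes
a=np.radians(14.06);ex=np.array([np.cos(a),np.sin(a)]);ey=np.array([-ex[1],ex[0]]);J=np.array([.576,.0486])
g=np.arange(-125,126,.5)  # jig mm grid, rectified at height Z
def rect(name,p,Z):
    c=camera_info(name);K=np.array(c["camera_matrix"]);Rm=np.array(c["R"]);t=np.array(c["t"])
    X,Y=np.meshgrid(g/1000,g/1000,indexing="ij")
    W=J+X[...,None]*ex+Y[...,None]*ey; W=np.dstack([W,np.full(X.shape,Z)])
    q=(W@Rm.T+t)@K.T; return cv2.remap(p,(q[...,0]/q[...,2]).astype(np.float32),(q[...,1]/q[...,2]).astype(np.float32),cv2.INTER_CUBIC)
def edge(I,x0,x1,ys):  # strongest brightness step along x for each y -> fitted angle
    i0,i1=np.searchsorted(g,[x0,x1]);G=np.abs(cv2.Sobel(cv2.GaussianBlur(I,(0,0),2),cv2.CV_32F,1,0) if 0 else np.gradient(cv2.GaussianBlur(I.astype(np.float32),(0,0),2),axis=0))
    j=np.searchsorted(g,ys);x=g[i0+G[i0:i1,j].argmax(0)]
    s,b,lo,hi=theilslopes(x,ys); return f"x0={b:.1f} yaw={-np.degrees(np.arctan(s)):.2f} [{-np.degrees(np.arctan(hi)):.2f},{-np.degrees(np.arctan(lo)):.2f}]"
if __name__=="__main__":
  for n in ("scene","top"):
    p,_=grab_frame(n)
    I=cv2.cvtColor(rect(n,p,.037),cv2.COLOR_BGR2GRAY);B=cv2.cvtColor(rect(n,p,.012),cv2.COLOR_BGR2GRAY)
    cv2.imwrite(f"pics/rect_{n}.png",np.hstack([I,B]))
    yl=np.arange(-20,70,2.) if n=="scene" else np.arange(10,70,2.)
    print(n,"white far",edge(I,25,48,np.arange(-25,68,2.) if n=="scene" else yl),"| white near",edge(I,-45,-15,yl),"| fence far",edge(I,95,115,np.arange(-90,90,2.)),"| board near",edge(B,-115,-92,np.arange(-20 if n=="scene" else 20,95,2.)))
    It=I.T.copy();
    print("   white left edge (yaw sign flipped)",edge(It,65,88,np.arange(-25,25,2.)),"| board left",edge(B.T.copy(),100,120,np.arange(-90,-50,2.)))
E
python3 sq.py
```

```text
scene white far x0=43.8 yaw=0.84 [0.72,0.99] | white near x0=-28.2 yaw=0.62 [-0.00,1.10] | fence far x0=105.0 yaw=-0.00 [-0.00,-0.00] | board near x0=-104.0 yaw=-0.00 [-0.00,-0.00]
   white left edge (yaw sign flipped) x0=84.5 yaw=-0.65 [-16.39,-0.00] | board left x0=112.0 yaw=-0.00 [-0.00,1.43]
top white far x0=40.8 yaw=1.10 [0.62,1.51] | white near x0=-45.0 yaw=-0.00 [-0.00,-0.00] | fence far x0=105.5 yaw=-0.00 [-0.00,-0.00] | board near x0=-106.5 yaw=-0.00 [-0.00,-0.00]
   white left edge (yaw sign flipped) x0=83.5 yaw=-1.43 [-1.79,-0.80] | board left x0=111.0 yaw=-0.00 [-0.00,-0.00]
```

View pics/rect_scene.png

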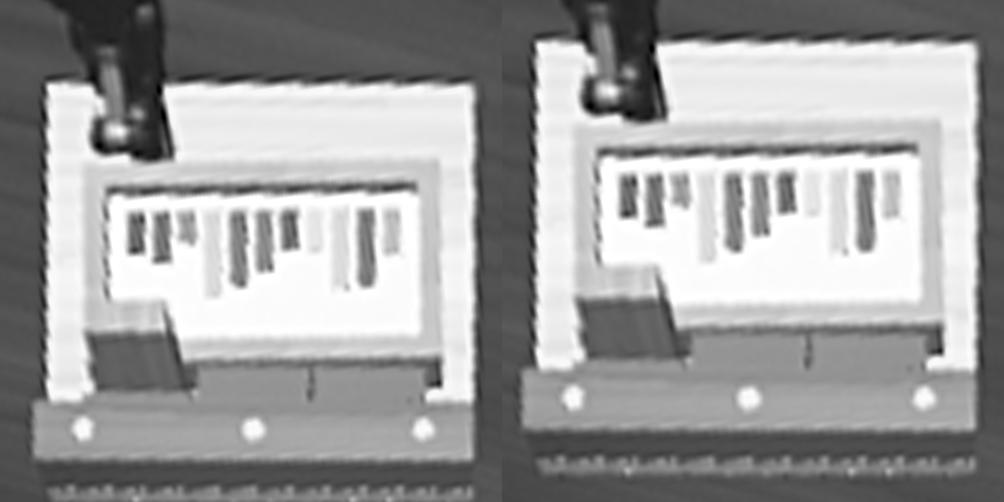

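The frame is about 1° off and the fingers drag down on it with 10 N. Raising the tool slightly should relieve that so the frame can settle square.

```bash
python3 -m pendant '[0,0,-0.0005,0,0,0,0,0,-0.001,0,0,0,0,0,-0.001,0,0,0]';  python3 -m pendant '[0,0,-0.0003,0,0,0,0,0,-0.0006,0,0,0,0,0,-0.0006,0,0,0]'; python3 go.py .5317 -.0163 .091 14.06; python3 sq.py
python3 - <<'E'
from sq import *
p=cv2.imread("pics/top0.png");I=cv2.cvtColor(rect("top",p,.037),cv2.COLOR_BGR2GRAY)
yl=np.arange(-65,70,2.);print("start: white far",edge(I,20,42,yl),"frame far",edge(I,42,54,np.arange(-75,-35,2.)),"left",edge(I.T.copy(),65,88,np.arange(-35,25,2.)))
E
```

```text
clock: 14.4
tcp_pos: [0.5309, -0.0156, 0.0904]
orientation: [-1.932, -2.468, 0.009]
contact_force: [-10.2, -0.5, -0.6]
grip_width: -0.0001
gripper_force: 5.1
clock: 14.7
tcp_pos: [0.531, -0.0155, 0.0909]
orientation: [-1.931, -2.468, 0.009]
contact_force: [-8.8, -1.3, -0.3]
grip_width: 0.0001
gripper_force: 5.0
t 14.7 tcp [ 0.531  -0.0155  0.0909] yaw 13.92 d [-0.001   0.0005 -0.0001] rz -0.0024 tilt 0.53 zaxis [-9.3e-03  2.0e-04 -1.0e+00] F [-8.83 -1.28 -0.31] w 0.0001 5.0
scene white far x0=44.6 yaw=0.36 [-0.00,0.49] | white near x0=-28.0 yaw=-0.00 [-0.00,0.60] | fence far x0=105.0 yaw=-0.00 [-0.00,-0.00] | board near x0=-104.0 yaw=-0.00 [-0.00,-0.00]
   white left edge (yaw sign flipped) x0=75.5 yaw=-0.00 [-2.39,18.43] | board left x0=112.0 yaw=-0.00 [-0.00,1.30]
top white far x0=41.4 yaw=0.57 [-0.00,0.95] | white near x0=-45.0 yaw=-0.00 [-0.00,-0.00] | fence far x0=105.5 yaw=-0.00 [-0.00,-0.00] | board near x0=-106.5 yaw=-0.00 [-0.00,-0.00]
   white left edge (yaw sign flipped) x0=84.0 yaw=-0.00 [-0.00,-0.00] | board left x0=111.0 yaw=-0.00 [-0.00,0.75]
start: white far x0=35.5 yaw=-0.86 [-1.01,-0.75] frame far x0=47.2 yaw=-0.00 [-0.90,-0.00] left x0=81.9 yaw=0.72 [-0.00,1.36]
```

That helped: the yaw fell to 0.3–0.5°. One more small press, then a settle.

```bash
python3 -m pendant '[0,0.0005,-0.0003,0,0,0,0,0.001,-0.0006,0,0,0,0,0.0015,-0.0008,0,0,0,0,0.0015,-0.0008,0,0,0]';  python3 -m pendant '[0,0,0,0,0,0,0,0,0,0,0,0,0,0,0,0,0,0,0,0,0,0,0,0,0,0,0,0,0,0]'; python3 -m pendant '[0,0,0,0,0,0,0,0,0,0,0,0,0,0,0,0,0,0,0,0,0,0,0,0,0,0,0,0,0,0]'; python3 go.py .5317 -.0163 .091 14.06; python3 sq.py
python3 - <<'E'
from h import *
p,d=grab_frame("scene");cv2.imwrite("pics/s6.png",cv2.resize(p[170:270,200:330],None,fx=6,fy=6,interpolation=cv2.INTER_CUBIC))
E
```

```text
clock: 15.2
tcp_pos: [0.5312, -0.0153, 0.0913]
orientation: [-1.93, -2.467, 0.012]
contact_force: [-11.9, -1.1, -0.5]
grip_width: 0.0
gripper_force: 6.2
clock: 15.7
tcp_pos: [0.5312, -0.0153, 0.0912]
orientation: [-1.93, -2.467, 0.012]
contact_force: [-12.5, -1.9, 0.2]
grip_width: 0.0002
gripper_force: 6.2
clock: 16.2
tcp_pos: [0.5312, -0.0153, 0.0913]
orientation: [-1.93, -2.467, 0.012]
contact_force: [-12.7, -1.3, -0.9]
grip_width: 0.0
gripper_force: 6.2
t 16.2 tcp [ 0.5312 -0.0153  0.0913] yaw 13.91 d [-0.0011  0.0003  0.0002] rz -0.0026 tilt 0.69 zaxis [-1.210e-02  1.000e-04 -9.999e-01] F [-12.7   -1.28  -0.87] w 0.0 6.2
scene white far x0=44.6 yaw=0.33 [-0.00,0.49] | white near x0=-28.0 yaw=-0.00 [-0.00,0.41] | fence far x0=105.0 yaw=-0.00 [-0.00,-0.00] | board near x0=-104.0 yaw=-0.00 [-0.00,-0.00]
   white left edge (yaw sign flipped) x0=76.0 yaw=-0.00 [-0.95,21.99] | board left x0=112.0 yaw=-0.00 [-0.00,1.30]
top white far x0=41.4 yaw=0.60 [-0.00,0.95] | white near x0=-44.5 yaw=-0.00 [-0.00,0.84] | fence far x0=105.5 yaw=-0.00 [-0.00,-0.00] | board near x0=-106.5 yaw=-0.00 [-0.00,-0.00]
   white left edge (yaw sign flipped) x0=84.5 yaw=-0.00 [-0.00,-0.00] | board left x0=111.0 yaw=-0.00 [-0.00,-0.00]
```

View pics/s6.png

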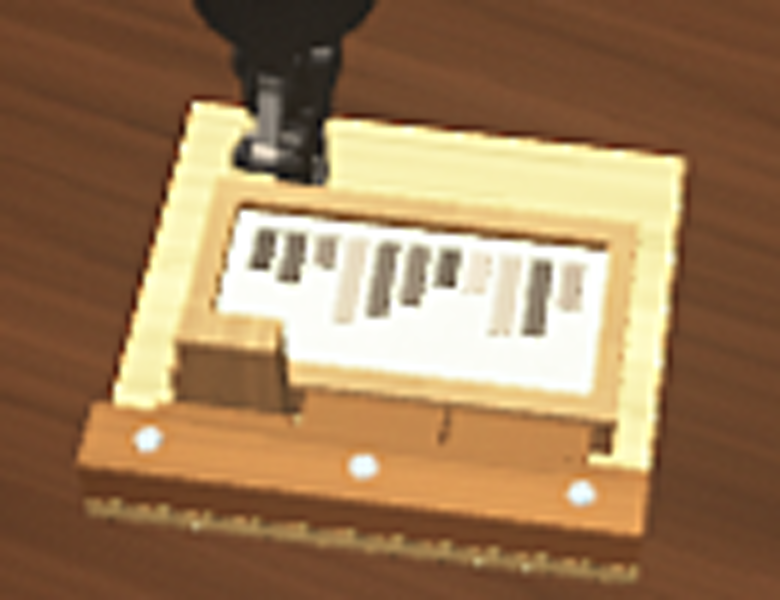

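The spacer is upright and tight in the bay (top around (230,335)), the frame is square against it within about 0.5°, and the push holds steady at 12.7 N. Handing in.

```bash
python3 -c "
from bench import r
print(r.hand_in())"
```

```text
the job is handed in; nothing more can be done
None
```

I handed the job in at about 16 s: the spacer is let go and stands upright before the thin pad, and the arm holds the frame against it at a steady 12.7 N, about 0.5° off square to the fence by the cameras. The hand-in returned no verdict.

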